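Latch the small-parts trays into the bench rack

TASK

A blue tray with spark plugs and a green tray with bolts stand in the open ends of the two lanes of a bench rack, each stopped by the red spring latch that bars its lane. In each lane press the latch down with the fingertips, slide the tray over it and on to the closed end against the sprung bumper, until the latch has snapped fully up behind the tray and holds it there. Press and push gently, never force a tray against a raised latch, keep the plugs and bolts in their trays, and leave the spray can, the tape and the tin where they stand.

Things in the scene. Friction and masses are not known exactly. Their poses are not given: they have to be found in the camera images.
- rack: grey steel rack on four legs fixed to the bench, 286x208 mm, two lanes. Origin at bench height, midway between the lanes, below the front faces of the latch teeth. x along the lanes from the open end (-0.162) to the closed end (0.124), y left, z up. Lane centres at y = +0.053 (left), -0.053 (right). Trays slide on rails 86 mm above the bench; guides stand 9 mm over these, 80 mm clear between their lips.
- left_latch (a joint): left lane's red latch bar on springs, moves straight down. Value in m: 0 = sprung up (teeth 8.5 mm over the rails, lane barred), 0.0085 = teeth level with the rails, 0.0105 = hard bottom stop. Spring: about 2 N to start, 5 N at the bottom. It springs back by itself when nothing holds it down.
- right_latch (a joint): right lane's red latch bar on springs, moves straight down. Value in m: 0 = sprung up (teeth 8.5 mm over the rails, lane barred), 0.0085 = teeth level with the rails, 0.0105 = hard bottom stop. Spring: about 2 N to start, 5 N at the bottom. It springs back by itself when nothing holds it down.
- left_pad (a point): nominal top centre of the left latch's black ribbed pressing pad (50x22 mm), 132 mm before the teeth on the lane's centre line, 94.5 mm above the bench when up; rides down. The real pad and bar lie up to 3.5 mm higher or lower, differently each time: feel for the bottom stop. The flat bar, 26 mm wide, runs on below the tray to the teeth: a fingertip can slide along it.
- right_pad (a point): nominal top centre of the right latch's black ribbed pressing pad (50x22 mm), 132 mm before the teeth on the lane's centre line, 94.5 mm above the bench when up; rides down. The real pad and bar lie up to 3.5 mm higher or lower, differently each time: feel for the bottom stop. The flat bar, 26 mm wide, runs on below the tray to the teeth: a fingertip can slide along it.
- left_teeth (a point): top middle of the front faces of the left latch's teeth, rides with the latch. The teeth are 63 mm wide across the lane, 8 mm long along it, with square faces: a raised latch lets no tray pass either way. A tray slid over them keeps the latch down until its back end is past them.
- right_teeth (a point): top middle of the front faces of the right latch's teeth, rides with the latch. The teeth are 63 mm wide across the lane, 8 mm long along it, with square faces: a raised latch lets no tray pass either way. A tray slid over them keeps the latch down until its back end is past them.
- left_stop (a point): centre of the face of the left lane's black rubber bumper (110 mm above the bench), rides with it. On a spring: 2 N at first, 6 N at its stop after 10 mm. A tray touches it at origin x = 0.049 of the rack's frame, clears the latch at 0.053 (push 2 to 4 mm more) and bottoms at 0.059. It pushes the tray back against the raised teeth, or back over a latch still down.
- right_stop (a point): centre of the face of the right lane's black rubber bumper (110 mm above the bench), rides with it. On a spring: 2 N at first, 6 N at its stop after 10 mm. A tray touches it at origin x = 0.049 of the rack's frame, clears the latch at 0.053 (push 2 to 4 mm more) and bottoms at 0.059. It pushes the tray back against the raised teeth, or back over a latch still down.
- plug_tray: blue open tray with two spark plugs; 90 mm long (x, to the closed end), 76 wide, 49 high, about 0.25 kg. Origin: centre of its underside. Two runners 15 mm high, 22 to 38 mm from its middle, straddle the latch bar; inner floor 18 mm up. Foot flanges (86 mm over all) run under the lane's lips with 1.5 mm play sideways, 2 mm upward: it cannot be lifted out. May be in either lane.
- plug_tray_face (a point): centre of the tray's flat front wall (towards the open end of the lane) where it can be pushed: 45 mm before the tray's origin, 32 mm above its underside; the wall spans 15 to 49 mm above the underside and 76 mm across.
- bolt_tray: green open tray with two bolts; 90 mm long (x, to the closed end), 76 wide, 49 high, about 0.25 kg. Origin: centre of its underside. Two runners 15 mm high, 22 to 38 mm from its middle, straddle the latch bar; inner floor 18 mm up. Foot flanges (86 mm over all) run under the lane's lips with 1.5 mm play sideways, 2 mm upward: it cannot be lifted out. May be in either lane.
- bolt_tray_face (a point): centre of the tray's flat front wall (towards the open end of the lane) where it can be pushed: 45 mm before the tray's origin, 32 mm above its underside; the wall spans 15 to 49 mm above the underside and 76 mm across.
- spark_plug_a: spark plug lying loose in the blue tray, 68x23x20 mm; origin at the middle of its underside
- spark_plug_b: the other spark plug in the blue tray, same size; origin at the middle of its underside
- bolt_long: bolt with nut lying loose in the green tray, 50x18x16 mm; origin at the middle of its underside
- bolt_stub: shorter bolt with nut in the green tray, 45x18x16 mm; origin at the middle of its underside
- spray_red: spray can with red cap standing left of the rack, 65 mm diameter, 199 mm high; origin under its base. Leave it alone
- tape_black: black tape roll lying left of the rack, 90 mm diameter, 19 mm high; origin under its centre. Leave it alone
- green_tin: green food tin standing right of the rack, 75 mm diameter, 58 mm high; origin under its base. Leave it alone
There are look-alikes about, which are no part of the job. Several things have the shape of the plug_tray; the one meant has the colours described above.

How it is judged:
At the end, for the whole second after the job is handed in: both trays at rest behind their latches, level on the rails and in line with the lanes (0.06 rad), origins at x = 0.049 to 0.057 m in the rack's frame; both latches sprung up (less than 2 mm down); both plugs still in the blue tray, both bolts in the green one (x of plug_tray in the frame of rack between 0.049 and 0.057 m and angle between the x axis of each of plug_tray, bolt_tray and the x axis of rack, either way round below 0.06 rad and angle between each of plug_tray, bolt_tray's own z axis and vertical below 0.06 rad and z of each of plug_tray, bolt_tray in the frame of rack below 0.091 m and linear speed of each of plug_tray, bolt_tray below 0.01 m/s and x of bolt_tray in the frame of rack between 0.049 and 0.057 m and value of joint each of left_latch, right_latch below 0.002 m and horizontal distance between each of spark_plug_a, spark_plug_b and plug_tray below 0.045 m and z of each of spark_plug_a, spark_plug_b in the frame of plug_tray below 0.038 m and horizontal distance between each of bolt_long, bolt_stub and bolt_tray below 0.045 m and z of each of bolt_long, bolt_stub in the frame of bolt_tray below 0.038 m); the robot touches nothing.
It fails at once if the fingers press on the rack or a latch with more than 30 N (contact force between the fingers and rack above 30 N).
It fails at once if the fingers push the blue tray with more than 30 N (contact force between the fingers and plug_tray above 30 N).
It fails at once if the fingers push the green tray with more than 30 N (contact force between the fingers and bolt_tray above 30 N).
It fails at once if the spray can, the tape roll or the tin is moved more than 20 mm (distance of any of spray_red, tape_black, green_tin from where it was at the start of the episode above 0.02 m).
It also fails if it takes over 64 s, if anything falls off the work surface, if the arm or the gripper's body presses on something with over 40 N, if the wrist force passes 120 N, or if a joint passes its speed limit or range.

ROBOT

A 7-joint arm with a two-finger parallel gripper is mounted at the origin on a cart in front of the work surface, level with it; the furniture and walls round the work are solid. World frame = base frame: x ahead of the robot, y to its left, z up, the work surface at z = 0. Lengths are in m, angles in rad, forces in N, time in s.
With the tool pointing down it reaches from about 0.4 to 0.875 m from the base axis. Payload 19.3 kg.
Tool frame: the origin (TCP) lies between the finger pads; the fingertips stand bot.tcp_to_tips ahead of it and the grasp point (between the pads) is the TCP (bot.tcp_to_tips is the distance from the TCP to the fingertips, in m); z points along the fingers, y is the line along which they close (so a half turn about z gives the same grasp; the last joint's range is limited). The gripper opens to 85 mm and grips with 20 to 120 N. Pads are 22 mm wide; open, the fingers measure 114 mm over their backs; the gripper's body (76 mm by 85 mm) begins 54 mm behind the grasp point. The pads swing forward as they close: fully open they stand 13 mm farther back than shut.
Start: joints at [1.086, 0.521, -0.036, 1.599, 0.021, 1.021, -0.113], TCP at [0.252, -0.572, 0.25] pointing down, gripper open.
Joint ranges: [-2.91, 2.91], [-0.3, 2.13], [-1.5, 1.42], [0.17, 2.43], [-1.26, 4.41], [0.16, 1.93], [-2.52, 2.52]. Speed limits (rad/s): [1.89, 1.89, 2.39, 2.39, 3.01, 3.01, 3.01].

INTERFACE

Orientations are given as [roll, pitch, yaw] about the fixed x, y, z axes, in that order (R = Rz(yaw) Ry(pitch) Rx(roll)).
In Python, from workcell import telemetry, grab_frame, bot gives the robot as it stands. The module is installed in compiled form; this text tells all that it offers.
- The arm moves only by the shell command python3 -m crank 'ROWS' [FORCE]. ROWS is text: rows parted by semicolons, each of 7 numbers parted by spaces: the finger opening in m, from 0 to 0.0854, then the shift along the tool's x, y, z in m, then the turn, a rotation vector about the tool's x, y, z in degrees. A call has exactly 8 rows; each row shifts and turns the commanded pose from where the row before left it, along the tool's axes as they then stand; what a row does not reach is not made up. A row lasts 1/12 s, in which the tool goes at most 41.7 mm and 7.16 degrees, less where a joint would pass 70% of its speed; a pose out of reach is approached as far as the arm can. A call with a gripper value outside its range is refused whole. The fingers move at their own pace and stop on an object; FORCE is the grip in N (left out, the last holds). Time passes only in rows, so rows that do not move let the fingers close, or fill a call up. It gives the time, the measured TCP pose, the force, the opening and the grip force at its end, in the units of the state.
- telemetry.observe(): the state, without advancing time (a new reading comes with each control period).
- grab_frame(name): name is "side" or "top" or "wrist"; returns a dict with "pixels" (480x640x3 uint8, red, green, blue), "depth" (480x640 float32, m along the optical axis (not along the pixel's ray), 0 where there is no reading), "vertical_fov" (degrees; the focal length in pixels is half the picture's height over the tangent of half this angle, whatever the lens; pixels are square), "cx", "cy" (the principal point, pixels), "R" (3x3) and "t" (3): a world point X has camera coordinates R X + t; the wrist camera has in their place "hand_eye" (4x4, takes a point from camera to tool coordinates, whose origin is the TCP and whose axes are the flange's). Camera axes: x right, y down, z forward; pixel columns grow to the right and rows downward; lengths in m; the calibration is good to about 2 mm. A picture is of the moment at which its call begins: read the wrist's pose just before it.
- bot.job_done(): hands the job in; it is judged then, once.
The state is a dict: "clock": time; "qpos": joint angles; "qd": joint speeds; "joint_efforts": joint torques, N m; "position": TCP position; "tool_rot": TCP orientation; "force": force on the tool from outside, world axes, zero at the start; "moment": the same for the moment, N m; "grip_width": finger opening in m; "finger_force": force on a finger pad.
Only numpy, scipy, OpenCV 4.12 (cv2) and the standard library are available. Lean on these libraries where they do the work, as an engineer would, in place of code of your own. Each camera call takes 0.05 s, during which the arm holds its last target. There are 200 camera calls.

## Working session

There is one attempt and no reset: what is moved stays moved. The work goes in short steps, Python scripts to look and compute and a shell command to move; the robot and the scene stay as the last step left them, time stands still between calls to the robot, and variables do not carry over. Pictures are saved under pics/ and viewed, at most 10 in all, crops included, and the job is handed in when it is done.

```bash
mkdir -p pics
cat > h.py <<'E'
import numpy as np, cv2
from workcell import telemetry, grab_frame, bot
from scipy.spatial.transform import Rotation as Ro
def cloud(f):
    d=f["depth"]; h,w=d.shape; F=h/2/np.tan(np.radians(f["vertical_fov"])/2)
    u,v=np.meshgrid(np.arange(w),np.arange(h))
    P=np.stack([(u-f["cx"])/F*d,(v-f["cy"])/F*d,d],-1)
    if "R" in f: return (P-f["t"])@f["R"]
    s=telemetry.observe(); H=f["hand_eye"]
    return (P@H[:3,:3].T+H[:3,3])@Ro.from_euler('xyz',s["tool_rot"]).as_matrix().T+s["position"]
E
python3 - <<'E'
from h import *
s=telemetry.observe(); print(s, bot.tcp_to_tips)
for n in("top","side"):
    f=grab_frame(n); cv2.imwrite(f"pics/{n}0.png",f["pixels"][...,::-1]); np.save(n+".npy",cloud(f)); np.save(n+"_px.npy",f["pixels"])
    print(n,f["R"],f["t"],f["vertical_fov"])
E
```

```text
{'clock': 0.0, 'qpos': array([ 1.08575096,  0.52202031, -0.03632571,  1.59999741,  0.02121618,
        1.02107219, -0.11281212]), 'qd': array([ 1.61093312e-03,  1.88539742e-03, -1.51971993e-05, -4.84346388e-04,
        1.59493769e-03,  2.14207056e-03,  3.87338819e-04]), 'joint_efforts': array([ 1.90091359e-04, -9.27107477e+01,  1.97996423e+00, -3.69941747e+01,
        1.79413782e-02,  8.03308765e-03, -1.99603619e-05]), 'position': array([ 0.25174615, -0.57172357,  0.2497256 ]), 'tool_rot': array([-3.14048473e+00,  9.27929896e-05,  4.14830128e-01]), 'force': array([ 0.49394818, -0.46673409, -0.63485908]), 'moment': array([ 0.01599028,  0.02392767, -0.03383974]), 'finger_force': 0.0, 'grip_width': 0.08578415572299192} 0.019
top [[ 0.02485252 -0.99947898  0.02059402]
 [-0.99477905 -0.0267648  -0.09847989]
 [ 0.09897978 -0.01803903 -0.99492593]] [-0.0040573   0.58036894  1.03527109] 57.16556203856954
side [[-0.99259343 -0.12143325  0.00350051]
 [-0.08029721  0.63418024 -0.76900441]
 [ 0.09116275 -0.7635898  -0.63923389]] [0.57951731 0.0962511  1.07085461] 57.810197027962005
```

View pics/top0.png

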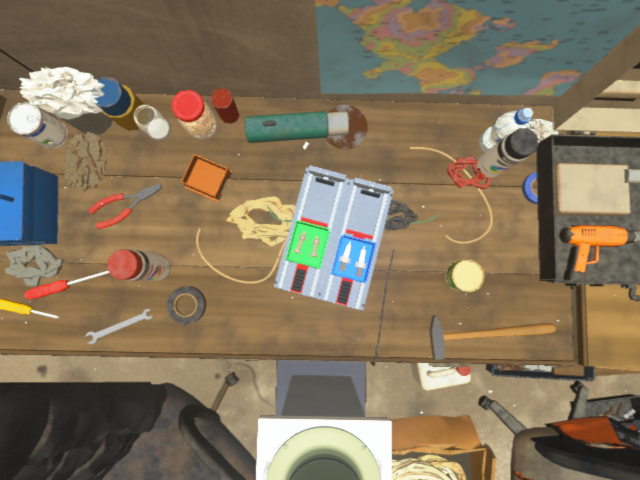

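View pics/side0.png

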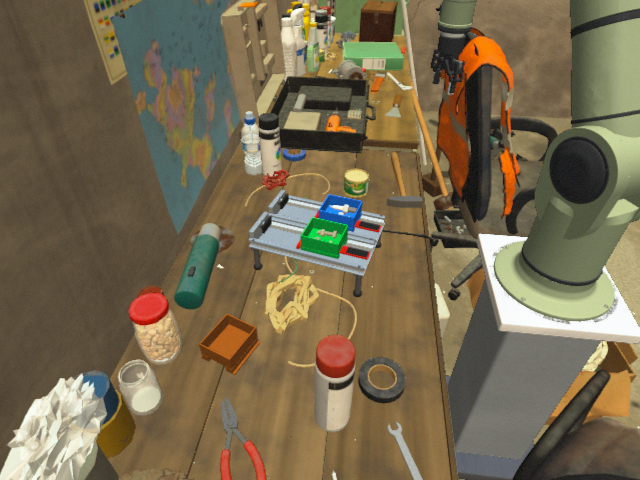

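The top view shows the green tray in the left lane (308,243) and the blue one in the right (354,258). The black pads are at (298,280) and (345,292), and the red teeth at (317,222) and (362,235). The rack is yawed slightly to the right.

```bash
cat > m.py <<'E'
from h import *
for n in("top","side"):
    P=np.load(n+".npy"); px=np.load(n+"_px.npy").astype(int); r,g,b=px[...,0],px[...,1],px[...,2]
    reg=(P[...,0]>.3)&(P[...,0]<.8)&(abs(P[...,1])<.25)
    m=reg&(P[...,2]>.08)&(P[...,2]<.12)&(abs(r-g)<30)
    m=cv2.morphologyEx(m.astype(np.uint8),cv2.MORPH_OPEN,np.ones((3,3)))
    k,lab,st,_=cv2.connectedComponentsWithStats(m); 
    q=P[(lab>0)&(st[lab,4]>100)][:,:2]
    rect=cv2.minAreaRect((q*1000).astype(np.float32)); print(n,"rack",rect,"z",np.median(P[m>0][:,2]))
    for nm,mm in(("green",(g>r+60)&(g>b+60)),("blue",(b>r+70)&(b>g+25)),("red",(r>g+80)&(r>b+80))):
        mm=(mm&reg&(P[...,2]>.075)&(P[...,2]<.16)).astype(np.uint8)
        k,lab,st,c=cv2.connectedComponentsWithStats(mm)
        for i in range(1,k):
            if st[i,4]>20:
                q=P[lab==i]; print(n,nm,st[i,4],c[i].round(),"mean",q.mean(0).round(4),"ztop",np.percentile(q[:,2],[10,50,90]).round(3), [np.round(x,1) for x in cv2.minAreaRect((q[:,:2]*1000).astype(np.float32))])
E
python3 m.py
```

```text
top rack ((578.9096069335938, -7.580047607421875), (207.62925720214844, 284.1963806152344), 76.58942413330078) z 0.09364124910325429
top green 1261 [308. 244.] mean [0.5598 0.0506 0.1086] ztop [0.101 0.104 0.133] [array([557.9,  50. ]), array([77.5, 89.7]), np.float64(76.7)]
top blue 1202 [353. 258.] mean [ 0.5315 -0.0521  0.1095] ztop [0.1   0.104 0.133] [array([532.7, -53.4]), array([84.6, 97.2]), np.float64(76.6)]
top red 91 [314. 222.] mean [0.6123 0.0386 0.0934] ztop [0.091 0.094 0.096] [array([612.2,  38.3]), array([60.7,  8.1]), np.float64(76.3)]
top red 123 [359. 234.] mean [ 0.5862 -0.0651  0.093 ] ztop [0.09  0.093 0.096] [array([585.2, -65.4]), array([62.9, 12.4]), np.float64(77.8)]
top red 56 [302. 267.] mean [0.5089 0.0625 0.0916] ztop [0.089 0.092 0.094] [array([508.9,  62.8]), array([24.3, 12. ]), np.float64(73.2)]
top red 33 [347. 280.] mean [ 0.4815 -0.0404  0.0914] ztop [0.09  0.091 0.093] [array([479.8, -39.5]), array([24.2, 11.3]), np.float64(72.3)]
side rack ((579.4625854492188, -9.073348999023438), (213.54135131835938, 285.7306213378906), 77.03034210205078) z 0.0946540759678734
side green 1291 [323. 237.] mean [0.5611 0.0549 0.1169] ztop [0.102 0.117 0.134] [array([569.3,  41.7]), array([ 94.3, 115.6]), np.float64(76.1)]
side blue 882 [340. 210.] mean [ 0.5306 -0.0505  0.1207] ztop [0.104 0.121 0.134] [array([544.3, -45.4]), array([105.1, 121. ]), np.float64(70.9)]
side red 73 [366. 227.] mean [ 0.4637 -0.0285  0.0919] ztop [0.09  0.092 0.094] [array([459.8, -32.2]), array([26.8, 61.5]), np.float64(74.7)]
side red 26 [299. 244.] mean [0.6184 0.0617 0.094 ] ztop [0.09  0.095 0.096] [array([618.9,  58.9]), array([ 7.1, 24.5]), np.float64(7.7)]
side red 103 [352. 253.] mean [0.4925 0.0729 0.0925] ztop [0.09  0.093 0.094] [array([486.6,  70.2]), array([26.8, 66.1]), np.float64(74.6)]
```

```bash
python3 -m crank '0 0 0 0 0 0 4.65;0 0 0 0 0 0 4.65;0 0 0 0 0 0 4.65;0 0 0 0 0 0 4.65;0 0 0 0 0 0 4.65;0 0 0 0 0 0 4.65;0 0 0 0 0 0 4.65;0 0 0 0 0 0 4.65' 20
cat > t.py <<'E'
from h import *
import sys
s=telemetry.observe(); R=Ro.from_euler('xyz',s["tool_rot"]).as_matrix(); O=np.array([.5975,-.0125,0]); A=Ro.from_euler('z',-13.4,degrees=True).as_matrix()
p=A.T@(s["position"]-O); print("rack-frame TCP",p.round(4),"tip z",(p[2]-.019).round(4),"F rack",(A.T@s["force"]).round(2),"t",s["clock"],"w",s["grip_width"],"R err",np.degrees(Ro.from_matrix(A.T@R@np.diag([1,-1,-1])).as_rotvec()).round(2))
for y in(-.053,.053): print("to pad (tool x,y)",(-.132-p[0]).round(4),(-(y-p[1])).round(4))
E
python3 t.py
```

```text
clock: 0.77
position: [0.2517, -0.5718, 0.25]
tool_rot: [-3.141, 0.0, -0.239]
force: [0.4, -0.6, 0.1]
grip_width: -0.0002
finger_force: 0.0
rack-frame TCP [-0.2067 -0.6242  0.25  ] tip z 0.231 F rack [ 0.56 -0.51  0.11] t 0.7667 w -0.00024562196304475555 R err [ 0.03  0.03 -0.27]
to pad (tool x,y) 0.0747 -0.5712
to pad (tool x,y) 0.0747 -0.6772
```

```bash
R='';
python3 -m crank '0 .0031 -.0238 0 0 0 0;0 .0031 -.0238 0 0 0 0;0 .0031 -.0238 0 0 0 0;0 .0031 -.0238 0 0 0 0;0 .0031 -.0238 0 0 0 0;0 .0031 -.0238 0 0 0 0;0 .0031 -.0238 0 0 0 0;0 .0031 -.0238 0 0 0 0'
python3 -m crank '0 .0031 -.0238 0 0 0 0;0 .0031 -.0238 0 0 0 0;0 .0031 -.0238 0 0 0 0;0 .0031 -.0238 0 0 0 0;0 .0031 -.0238 0 0 0 0;0 .0031 -.0238 0 0 0 0;0 .0031 -.0238 0 0 0 0;0 .0031 -.0238 0 0 0 0'
python3 -m crank '0 .0031 -.0238 0 0 0 0;0 .0031 -.0238 0 0 0 0;0 .0031 -.0238 0 0 0 0;0 .0031 -.0238 0 0 0 0;0 .0031 -.0238 0 0 0 0;0 .0031 -.0238 0 0 0 0;0 .0031 -.0238 0 0 0 0;0 0 0 0 0 0 0'
python3 t.py
python3 - <<'E'
from h import *
f=grab_frame("wrist"); cv2.imwrite("pics/w1.png",f["pixels"][...,::-1])
P=cloud(f);np.save("w.npy",P);px=f["pixels"].astype(int);r,g,b=px[...,0],px[...,1],px[...,2]
A=Ro.from_euler('z',-13.4,degrees=True).as_matrix();Q=(P-[.5975,-.0125,0])@A
for nm,mm in(("green",(g>r+60)&(g>b+60)),("blue",(b>r+70)&(b>g+25)),("red",(r>g+80)&(r>b+80))):
    k,lab,st,c=cv2.connectedComponentsWithStats((mm&(P[...,2]>.07)&(P[...,2]<.16)).astype(np.uint8))
    for i in range(1,k):
        if st[i,4]>150:
            q=Q[lab==i]; print(nm,st[i],"rack-frame 2/50/98%",np.percentile(q,[2,50,98],axis=0).round(4).tolist(), [np.round(x,1) for x in cv2.minAreaRect((q[:,:2]*1000).astype(np.float32))])
E
```

```text
clock: 1.43
position: [0.3204, -0.3913, 0.2501]
tool_rot: [-3.141, 0.0, -0.235]
force: [0.4, 0.1, 0.0]
grip_width: -0.0002
finger_force: 0.0
clock: 2.1
position: [0.3887, -0.212, 0.2502]
tool_rot: [-3.142, 0.0, -0.235]
force: [-0.0, 0.0, -0.2]
grip_width: 0.0002
finger_force: 0.0
clock: 2.77
position: [0.4496, -0.0522, 0.2502]
tool_rot: [-3.14, -0.0, -0.23]
force: [-0.1, 0.7, 0.0]
grip_width: 0.0
finger_force: 0.0
rack-frame TCP [-0.1347 -0.0729  0.2502] tip z 0.2312 F rack [-0.24  0.7   0.05] t 2.7667 w 4.8407669094699004e-05 R err [ 0.08 -0.01  0.23]
to pad (tool x,y) 0.0027 -0.0199
to pad (tool x,y) 0.0027 -0.1259
green [   20    12   161   168 12347] rack-frame 2/50/98% [[-0.0953, 0.0123, 0.1035], [-0.0472, 0.0544, 0.1052], [-0.0086, 0.0861, 0.1368]] [array([-52.2,  49.6]), array([77.6, 89.3]), np.float64(89.8)]
blue [  220    22   142   167 17122] rack-frame 2/50/98% [[-0.0999, -0.093, 0.1037], [-0.0479, -0.0545, 0.1057], [-0.0131, -0.0198, 0.1367]] [array([-56.9, -51.6]), array([ 85.4, 109. ]), np.float64(89.9)]
red [  73    0  104   14 1221] rack-frame 2/50/98% [[-0.0003, 0.0183, 0.0938], [0.0031, 0.0472, 0.0953], [0.0061, 0.0787, 0.097]] [array([ 3.2, 49.1]), array([63.1,  7.2]), np.float64(89.0)]
red [ 245    0  101   22 1760] rack-frame 2/50/98% [[-0.0042, -0.0859, 0.0923], [0.0019, -0.0568, 0.0952], [0.0064, -0.0269, 0.097]] [array([  0.9, -56.3]), array([11.7, 61.8]), np.float64(0.1)]
red [133 181  44  71 449] rack-frame 2/50/98% [[-0.1602, 0.0366, 0.0916], [-0.1343, 0.0385, 0.0933], [-0.1066, 0.0611, 0.0948]] [array([-133.4,   49.2]), array([25.8, 54.2]), np.float64(89.5)]
red [282 189  35  64 420] rack-frame 2/50/98% [[-0.1606, -0.0688, 0.092], [-0.1424, -0.0627, 0.0934], [-0.1126, -0.0438, 0.0948]] [array([-136.4,  -56.2]), array([25.1, 49.1]), np.float64(89.8)]
```

View pics/w1.png

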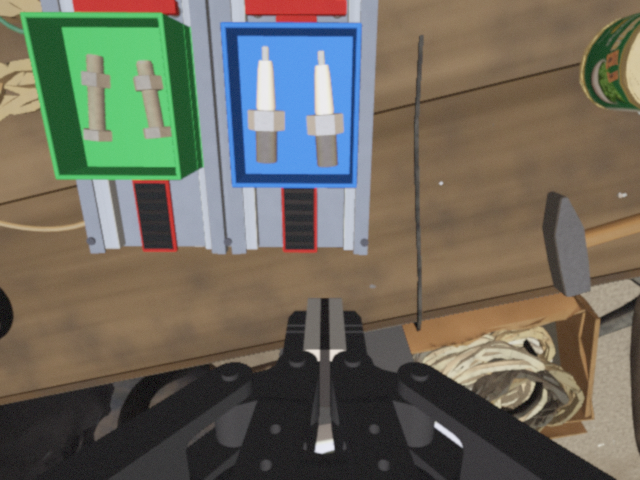

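The wrist view agrees to about 3 mm: the fingers are closed just short of the right lane, with the pads at (157,215) and (300,220). I'll go down to just above the right pad.

```bash
python3 -m crank '0 0 -.0048 .012 0 0 0;0 0 -.0048 .016 0 0 0;0 0 -.0048 .018 0 0 0;0 0 -.0044 .018 0 0 0;0 0 0 .018 0 0 0;0 0 0 .018 0 0 0;0 0 0 .016 0 0 0;0 0 0 .01 0 0 0'
python3 t.py
python3 -m crank '0 0 0 .001 0 0 0;0 0 0 .001 0 0 0;0 0 0 .001 0 0 0;0 0 0 .001 0 0 0;0 0 0 .001 0 0 0;0 0 0 .001 0 0 0;0 0 0 .001 0 0 0;0 0 0 .0 0 0 0'
python3 t.py
```

```text
clock: 3.48
position: [0.4519, -0.0387, 0.1228]
tool_rot: [3.141, 0.002, -0.235]
force: [-0.3, -0.3, -0.6]
grip_width: -0.0001
finger_force: 0.0
rack-frame TCP [-0.1356 -0.0593  0.1228] tip z 0.1038 F rack [-0.25 -0.4  -0.64] t 3.4833 w -8.61038441694687e-05 R err [-0.04  0.1  -0.08]
to pad (tool x,y) 0.0036 -0.0063
to pad (tool x,y) 0.0036 -0.1123
clock: 4.15
position: [0.4527, -0.0379, 0.1173]
tool_rot: [3.142, -0.0, -0.234]
force: [0.6, 0.8, -0.5]
grip_width: 0.0
finger_force: 0.0
rack-frame TCP [-0.1349 -0.0582  0.1173] tip z 0.0983 F rack [ 0.38  0.94 -0.53] t 4.15 w 2.6349117657573684e-05 R err [-0.   -0.   -0.03]
to pad (tool x,y) 0.0029 -0.0052
to pad (tool x,y) 0.0029 -0.1112
```

```bash
python3 -m crank '0 0 -.001 .001 0 0 0;0 0 -.001 .001 0 0 0;0 0 -.001 .001 0 0 0;0 0 -.0005 .001 0 0 0;0 0 0 .001 0 0 0;0 0 0 .001 0 0 0;0 0 0 0 0 0 0;0 0 0 0 0 0 0'
python3 t.py
python3 -m crank '0 0 0 .001 0 0 0;0 0 0 .001 0 0 0;0 0 0 .001 0 0 0;0 0 0 .001 0 0 0;0 0 0 0 0 0 0;0 0 0 0 0 0 0;0 0 0 0 0 0 0;0 0 0 0 0 0 0'
python3 t.py
```

```text
clock: 4.82
position: [0.4535, -0.0345, 0.1112]
tool_rot: [3.142, 0.0, -0.234]
force: [-0.3, -0.4, -0.5]
grip_width: 0.0
finger_force: 0.0
rack-frame TCP [-0.135  -0.0547  0.1112] tip z 0.0922 F rack [-0.2  -0.44 -0.55] t 4.8167 w 1.5631738443534897e-05 R err [-0.    0.01 -0.03]
to pad (tool x,y) 0.003 -0.0017
to pad (tool x,y) 0.003 -0.1077
clock: 5.48
position: [0.4536, -0.0345, 0.1074]
tool_rot: [-3.142, -0.0, -0.235]
force: [0.1, 0.2, 3.0]
grip_width: -0.0001
finger_force: 1.4
rack-frame TCP [-0.1349 -0.0547  0.1074] tip z 0.0884 F rack [0.04 0.2  3.01] t 5.4833 w -0.0001365185009553874 R err [ 0.   -0.01 -0.04]
to pad (tool x,y) 0.0029 -0.0017
to pad (tool x,y) 0.0029 -0.1077
```

```bash
python3 -m crank '0 0 0 .001 0 0 0;0 0 0 .001 0 0 0;0 0 0 .001 0 0 0;0 0 0 .001 0 0 0;0 0 0 .001 0 0 0;0 0 0 0 0 0 0;0 0 0 0 0 0 0;0 0 0 0 0 0 0'
python3 t.py|head -1
python3 -m crank '0 0 0 .001 0 0 0;0 0 0 .001 0 0 0;0 0 0 0 0 0 0;0 0 0 0 0 0 0;0 0 0 0 0 0 0;0 0 0 0 0 0 0;0 0 0 0 0 0 0;0 0 0 0 0 0 0'
python3 t.py|head -1
```

```text
clock: 6.15
position: [0.4536, -0.0344, 0.1023]
tool_rot: [-3.142, -0.0, -0.235]
force: [0.4, -0.8, 4.5]
grip_width: 0.0002
finger_force: 1.9
rack-frame TCP [-0.1349 -0.0547  0.1023] tip z 0.0833 F rack [ 0.56 -0.67  4.52] t 6.15 w 0.00019296954824737111 R err [ 0.   -0.   -0.04]
clock: 6.82
position: [0.4536, -0.0344, 0.1003]
tool_rot: [-3.142, -0.0, -0.234]
force: [0.9, 1.0, 3.8]
grip_width: -0.0001
finger_force: 2.1
rack-frame TCP [-0.1349 -0.0547  0.1003] tip z 0.0813 F rack [0.64 1.23 3.85] t 6.8167 w -0.00013627056743638525 R err [ 0.   -0.01 -0.03]
```

```bash
python3 -m crank '0 0 0 .0005 0 0 0;0 0 0 .0005 0 0 0;0 0 0 0 0 0 0;0 0 0 0 0 0 0;0 0 0 0 0 0 0;0 0 0 0 0 0 0;0 0 0 0 0 0 0;0 0 0 0 0 0 0'
python3 t.py|head -1
python3 -m crank '0 0 0 .0004 0 0 0;0 0 0 0 0 0 0;0 0 0 .0003 0 0 0;0 0 0 0 0 0 0;0 0 0 0 0 0 0;0 0 0 0 0 0 0;0 0 0 0 0 0 0;0 0 0 0 0 0 0'
python3 t.py|head -1
```

```text
clock: 7.48
position: [0.4536, -0.0344, 0.0993]
tool_rot: [-3.142, -0.0, -0.235]
force: [2.1, -0.2, 4.2]
grip_width: -0.0001
finger_force: 2.2
rack-frame TCP [-0.1349 -0.0547  0.0993] tip z 0.0803 F rack [2.05 0.28 4.17] t 7.4833 w -9.512691749489195e-05 R err [ 0.   -0.   -0.04]
clock: 8.15
position: [0.4536, -0.0345, 0.0986]
tool_rot: [-3.142, -0.0, -0.235]
force: [2.5, -0.0, 4.2]
grip_width: -0.0004
finger_force: 2.3
rack-frame TCP [-0.1349 -0.0547  0.0986] tip z 0.0796 F rack [2.47 0.58 4.21] t 8.15 w -0.00037079376016343 R err [ 0.   -0.   -0.04]
```

```bash
python3 -m crank '0 0 0 .0003 0 0 0;0 0 0 0 0 0 0;0 0 0 .0003 0 0 0;0 0 0 0 0 0 0;0 0 0 0 0 0 0;0 0 0 0 0 0 0;0 0 0 0 0 0 0;0 0 0 0 0 0 0'
python3 t.py|head -1
python3 -m crank '0 0 0 .0003 0 0 0;0 0 0 0 0 0 0;0 0 0 .0003 0 0 0;0 0 0 0 0 0 0;0 0 0 0 0 0 0;0 0 0 0 0 0 0;0 0 0 0 0 0 0;0 0 0 0 0 0 0'
python3 t.py|head -1
```

```text
clock: 8.82
position: [0.4536, -0.0345, 0.098]
tool_rot: [-3.142, 0.0, -0.235]
force: [2.4, -0.8, 4.7]
grip_width: -0.0001
finger_force: 2.3
rack-frame TCP [-0.1349 -0.0547  0.098 ] tip z 0.079 F rack [ 2.54 -0.25  4.65] t 8.8167 w -0.00013140443661089257 R err [ 0.    0.   -0.04]
clock: 9.48
position: [0.4536, -0.0345, 0.0974]
tool_rot: [-3.142, -0.0, -0.235]
force: [3.2, -0.3, 5.6]
grip_width: 0.0002
finger_force: 2.5
rack-frame TCP [-0.1349 -0.0547  0.0974] tip z 0.0784 F rack [3.2  0.49 5.62] t 9.4833 w 0.00017837870401026993 R err [ 0.   -0.   -0.04]
```

```bash
python3 -m crank '0 0 0 .0003 0 0 0;0 0 0 0 0 0 0;0 0 0 .0003 0 0 0;0 0 0 0 0 0 0;0 0 0 0 0 0 0;0 0 0 0 0 0 0;0 0 0 0 0 0 0;0 0 0 0 0 0 0'
python3 t.py|head -1
python3 -m crank '0 0 0 .0003 0 0 0;0 0 0 0 0 0 0;0 0 0 0 0 0 0;0 0 0 0 0 0 0;0 0 0 0 0 0 0;0 0 0 0 0 0 0;0 0 0 0 0 0 0;0 0 0 0 0 0 0'
python3 t.py|head -1
```

```text
clock: 10.15
position: [0.4537, -0.0345, 0.0968]
tool_rot: [-3.142, -0.0, -0.235]
force: [1.6, 0.1, 6.8]
grip_width: -0.0
finger_force: 2.9
rack-frame TCP [-0.1348 -0.0547  0.0968] tip z 0.0778 F rack [1.59 0.44 6.83] t 10.15 w -1.2240771975505318e-05 R err [ 0.   -0.01 -0.04]
clock: 10.82
position: [0.4537, -0.0345, 0.0966]
tool_rot: [-3.142, -0.0, -0.235]
force: [2.3, -0.3, 6.4]
grip_width: -0.0
finger_force: 3.2
rack-frame TCP [-0.1348 -0.0547  0.0966] tip z 0.0776 F rack [2.33 0.21 6.37] t 10.8167 w -2.0807255754896488e-05 R err [ 0.   -0.01 -0.04]
```

```bash
python3 -m crank '0 0 0 .0005 0 0 0;0 0 0 0 0 0 0;0 0 0 .0005 0 0 0;0 0 0 0 0 0 0;0 0 0 0 0 0 0;0 0 0 0 0 0 0;0 0 0 0 0 0 0;0 0 0 0 0 0 0'
python3 t.py|head -1
```

```text
clock: 11.48
position: [0.4537, -0.0345, 0.0956]
tool_rot: [-3.141, -0.0, -0.235]
force: [1.3, -0.8, 7.5]
grip_width: 0.0001
finger_force: 3.9
rack-frame TCP [-0.1348 -0.0547  0.0956] tip z 0.0766 F rack [ 1.48 -0.5   7.49] t 11.4833 w 0.00012281633973193845 R err [ 0.01 -0.01 -0.04]
```

```bash
cat > red.py <<'E'
from h import *
import sys
A=Ro.from_euler('z',-13.4,degrees=True).as_matrix()
for n in("wrist","top"):
    f=grab_frame(n); P=cloud(f); Q=(P-[.5975,-.0125,0])@A; px=f["pixels"].astype(int);r,g,b=px[...,0],px[...,1],px[...,2]
    for y in(-.053,.053):
        lane=(abs(Q[...,1]-y)<.042)&(Q[...,2]>.06)
        q=Q[lane&(r>g+80)&(r>b+80)]
        for a,c,nm in((-.01,.02,"teeth"),(-.18,-.08,"bar")):
            w=q[(q[:,0]>a)&(q[:,0]<c)]
            if len(w)>10: print(n,y,nm,len(w),np.percentile(w,[10,50,90],axis=0).round(4).tolist())
        q=Q[lane&(((b>r+70)&(b>g+25))|((g>r+60)&(g>b+60)))&(Q[...,2]>.125)]
        if len(q): print(n,y,"tray rim x,y range",np.percentile(q,[1,99],axis=0).round(4).tolist())
    if len(sys.argv)>1 and n==sys.argv[2]: cv2.imwrite(f"pics/{sys.argv[1]}.png",f["pixels"][...,::-1])
E
python3 red.py w2 wrist
```

```text
wrist -0.053 tray rim x,y range [[-0.1006, -0.0915, 0.1252], [-0.0323, -0.0164, 0.2203]]
wrist 0.053 bar 1303 [[-0.1588, 0.039, 0.0923], [-0.1409, 0.0401, 0.0934], [-0.1196, 0.0569, 0.0943]]
wrist 0.053 tray rim x,y range [[-0.0965, 0.0134, 0.1345], [-0.0657, 0.022, 0.1374]]
top -0.053 teeth 108 [[-0.0021, -0.0756, 0.0803], [0.0016, -0.0536, 0.0831], [0.0054, -0.0302, 0.0852]]
top -0.053 tray rim x,y range [[-0.0963, -0.0903, 0.1253], [-0.0123, -0.014, 0.4136]]
top 0.053 teeth 93 [[-0.0006, 0.028, 0.0903], [0.0024, 0.0527, 0.0931], [0.0058, 0.0771, 0.0954]]
top 0.053 bar 108 [[-0.1588, 0.0131, 0.0896], [-0.1088, 0.0468, 0.092], [-0.1002, 0.062, 1.0873]]
top 0.053 tray rim x,y range [[-0.1291, 0.0131, 0.1254], [-0.0084, 0.0903, 1.0873]]
```

View pics/w2.png

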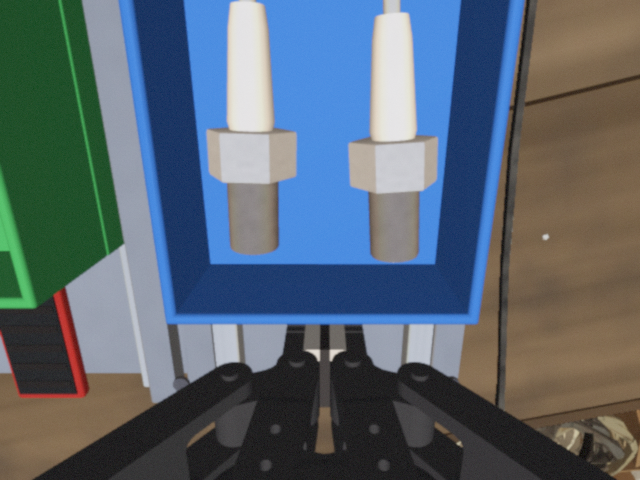

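The right teeth now sit 10 mm below the left ones, so the latch is on its bottom stop and the fingers are just in front of the blue tray's wall (325,320). I'll slide along the bar.

```bash
python3 -m crank '0 .002 0 .0005 0 0 0;0 .002 0 .0005 0 0 0;0 .002 0 0 0 0 0;0 .002 0 0 0 0 0;0 .002 0 0 0 0 0;0 .002 0 0 0 0 0;0 .002 0 0 0 0 0;0 0 0 0 0 0 0'
python3 t.py|head -1
python3 -m crank '0 .001 0 0 0 0 0;0 .001 0 0 0 0 0;0 .001 0 0 0 0 0;0 .001 0 0 0 0 0;0 .001 0 0 0 0 0;0 .001 0 0 0 0 0;0 .001 0 0 0 0 0;0 0 0 0 0 0 0'
python3 t.py|head -1; python3 red.py
```

```text
clock: 12.25
position: [0.4653, -0.0376, 0.0941]
tool_rot: [3.141, 0.004, -0.234]
force: [-8.6, 1.7, 11.6]
grip_width: 0.0004
finger_force: 6.0
rack-frame TCP [-0.1228 -0.055   0.0941] tip z 0.0751 F rack [-8.73 -0.29 11.62] t 12.25 w 0.00035597844214799585 R err [-0.05  0.23 -0.03]
clock: 12.92
position: [0.4719, -0.0392, 0.0941]
tool_rot: [3.141, 0.004, -0.234]
force: [-10.4, 1.8, 12.7]
grip_width: -0.0005
finger_force: 7.1
rack-frame TCP [-0.116  -0.0551  0.0941] tip z 0.0751 F rack [-10.52  -0.66  12.66] t 12.9167 w -0.0004552882674693858 R err [-0.06  0.26 -0.02]
wrist -0.053 bar 32 [[-0.1604, -0.0565, 0.0821], [-0.1593, -0.0548, 0.0828], [-0.1582, -0.0531, 0.0835]]
wrist -0.053 tray rim x,y range [[-0.1006, -0.0915, 0.1253], [-0.0136, -0.0165, 0.2185]]
wrist 0.053 bar 934 [[-0.1589, 0.039, 0.0924], [-0.1443, 0.0401, 0.0934], [-0.1259, 0.0558, 0.0942]]
wrist 0.053 tray rim x,y range [[-0.0965, 0.0134, 0.1347], [-0.0538, 0.0252, 0.1374]]
top -0.053 teeth 109 [[-0.0024, -0.0763, 0.08], [0.0018, -0.0539, 0.0829], [0.0054, -0.0303, 0.085]]
top -0.053 tray rim x,y range [[-0.0754, -0.09, 0.1253], [-0.0123, -0.0144, 0.4133]]
top 0.053 teeth 91 [[-0.0005, 0.0279, 0.0917], [0.0026, 0.0534, 0.0933], [0.0057, 0.0777, 0.0957]]
top 0.053 bar 114 [[-0.1585, 0.0131, 0.0895], [-0.1122, 0.0463, 0.0922], [-0.1003, 0.0617, 1.0873]]
top 0.053 tray rim x,y range [[-0.1291, 0.0131, 0.1257], [-0.0085, 0.0902, 1.0873]]
```

```bash
python3 -m crank '0 .001 0 -.0005 0 0 0;0 .001 0 -.0005 0 0 0;0 .001 0 -.0005 0 0 0;0 .001 0 0 0 0 0;0 .001 0 0 0 0 0;0 .001 0 0 0 0 0;0 .001 0 0 0 0 0;0 0 0 0 0 0 0'
python3 t.py|head -1
```

```text
clock: 13.68
position: [0.4785, -0.0407, 0.0955]
tool_rot: [3.141, 0.005, -0.234]
force: [-10.5, 3.0, 11.6]
grip_width: 0.0
finger_force: 6.1
rack-frame TCP [-0.1092 -0.0551  0.0955] tip z 0.0765 F rack [-10.87   0.45  11.63] t 13.6833 w 4.854772580436853e-05 R err [-0.06  0.28 -0.03]
```

```bash
python3 -m crank '0 .001 0 -.0005 0 0 0;0 .001 0 -.0005 0 0 0;0 .001 0 0 0 0 0;0 .001 0 0 0 0 0;0 .001 0 0 0 0 0;0 .001 0 0 0 0 0;0 .001 0 0 0 0 0;0 0 0 0 0 0 0'
python3 t.py|head -1; python3 red.py|grep -e -0.053
```

```text
clock: 14.35
position: [0.4854, -0.0424, 0.0965]
tool_rot: [3.141, 0.005, -0.234]
force: [-9.5, 1.7, 10.1]
grip_width: -0.0004
finger_force: 5.7
rack-frame TCP [-0.1021 -0.0551  0.0965] tip z 0.0775 F rack [-9.67 -0.52 10.12] t 14.35 w -0.00042688949645138273 R err [-0.06  0.27 -0.03]
wrist -0.053 bar 30 [[-0.1601, -0.0575, 0.0821], [-0.1589, -0.0548, 0.0829], [-0.1581, -0.0521, 0.0837]]
wrist -0.053 tray rim x,y range [[-0.0868, -0.0914, 0.1252], [0.0008, -0.0165, 0.2209]]
top -0.053 tray rim x,y range [[-0.0613, -0.0894, 0.126], [0.0016, -0.0138, 0.4174]]
```

```bash
python3 -m crank '0 .002 0 0 0 0 0;0 .002 0 0 0 0 0;0 .002 0 0 0 0 0;0 .002 0 0 0 0 0;0 .002 0 0 0 0 0;0 .002 0 0 0 0 0;0 .002 0 0 0 0 0;0 0 0 0 0 0 0'
python3 t.py|head -1; python3 red.py|grep -e -0.053
```

```text
clock: 15.12
position: [0.499, -0.0456, 0.0965]
tool_rot: [3.141, 0.005, -0.234]
force: [-11.0, 1.8, 14.4]
grip_width: -0.0003
finger_force: 7.6
rack-frame TCP [-0.0882 -0.055   0.0965] tip z 0.0775 F rack [-11.16  -0.8   14.43] t 15.1167 w -0.0002855562228861437 R err [-0.06  0.29 -0.03]
wrist -0.053 teeth 11 [[-0.0017, -0.0548, 0.2209], [-0.0017, -0.0548, 0.2209], [-0.0017, -0.0548, 0.2209]]
wrist -0.053 tray rim x,y range [[-0.0729, -0.0914, 0.1252], [0.0147, -0.0165, 0.2209]]
top -0.053 tray rim x,y range [[-0.0465, -0.0894, 0.1266], [0.0156, -0.0145, 0.4188]]
```

```bash
python3 -m crank '0 -.002 0 -.003 0 0 0;0 -.003 0 -.004 0 0 0;0 -.002 0 -.006 0 0 0;0 0 0 -.008 0 0 0;0 0 0 -.008 0 0 0;0 0 0 -.005 0 0 0;0 0 0 0 0 0 0;0 0 0 0 0 0 0'
python3 t.py|head -1; python3 red.py|grep -e -0.053
```

```text
clock: 15.88
position: [0.4946, -0.0443, 0.1313]
tool_rot: [-3.141, -0.001, -0.235]
force: [-0.9, 0.4, -0.6]
grip_width: -0.0001
finger_force: 0.0
rack-frame TCP [-0.0927 -0.0548  0.1313] tip z 0.1123 F rack [-0.96  0.23 -0.64] t 15.8833 w -5.193597333791675e-05 R err [ 0.01 -0.03 -0.04]
wrist -0.053 teeth 16 [[-0.0071, -0.0547, 0.2557], [-0.0071, -0.0547, 0.2557], [-0.0071, -0.0547, 0.2557]]
wrist -0.053 bar 47 [[-0.1039, -0.0657, 0.0856], [-0.1032, -0.0449, 0.0865], [-0.1026, -0.0421, 0.0871]]
wrist -0.053 tray rim x,y range [[-0.0739, -0.0915, 0.1253], [0.0148, -0.0164, 0.2557]]
top -0.053 tray rim x,y range [[-0.0548, -0.0896, 0.1254], [0.0145, -0.0125, 0.4544]]
```

```bash
python3 -m crank '0 .003 0 0 0 0 0;0 .003 0 0 0 0 0;0 .003 0 0 0 0 0;0 .003 0 0 0 0 0;0 .003 0 0 0 0 0;0 .003 0 0 0 0 0;0 .003 0 0 0 0 0;0 .003 0 0 0 0 0'
python3 t.py|head -1
python3 -m crank '0 .003 0 0 0 0 0;0 .003 0 0 0 0 0;0 .003 0 0 0 0 0;0 .003 0 0 0 0 0;0 .003 0 0 0 0 0;0 .003 0 0 0 0 0;0 .003 0 0 0 0 0;0 .003 0 0 0 0 0'
python3 t.py|head -1
python3 -m crank '0 .003 0 0 0 0 0;0 .003 0 0 0 0 0;0 .003 0 0 0 0 0;0 .003 0 0 0 0 0;0 .003 0 0 0 0 0;0 .002 0 0 0 0 0;0 0 0 0 0 0 0;0 0 0 0 0 0 0'
python3 t.py|head -1
python3 red.py|grep -e -0.053
```

```text
clock: 16.65
position: [0.518, -0.0499, 0.131]
tool_rot: [-3.142, 0.0, -0.235]
force: [-2.7, 0.2, 0.7]
grip_width: 0.0001
finger_force: 1.3
rack-frame TCP [-0.0686 -0.0548  0.131 ] tip z 0.112 F rack [-2.68 -0.38  0.68] t 16.65 w 0.00011016200751657133 R err [ 0.    0.01 -0.04]
clock: 17.32
position: [0.5414, -0.0554, 0.131]
tool_rot: [-3.142, 0.0, -0.234]
force: [-2.8, 0.7, 1.7]
grip_width: 0.0002
finger_force: 1.6
rack-frame TCP [-0.0446 -0.0548  0.131 ] tip z 0.112 F rack [-2.88 -0.    1.72] t 17.3167 w 0.00020423068273473497 R err [ 0.    0.   -0.03]
clock: 17.98
position: [0.558, -0.0594, 0.131]
tool_rot: [-3.141, -0.001, -0.235]
force: [-0.3, 0.3, -0.9]
grip_width: -0.0002
finger_force: 0.0
rack-frame TCP [-0.0275 -0.0548  0.131 ] tip z 0.112 F rack [-0.34  0.19 -0.87] t 17.9833 w -0.00023778030240233984 R err [ 0.01 -0.04 -0.04]
wrist -0.053 bar 196 [[-0.1063, -0.0571, 0.086], [-0.1021, -0.0545, 0.0867], [-0.0969, -0.0524, 0.0874]]
wrist -0.053 tray rim x,y range [[-0.0139, -0.0915, 0.1253], [0.075, -0.0164, 0.2558]]
wrist 0.053 tray rim x,y range [[-0.0532, 0.0138, 0.1346], [-0.0069, 0.0538, 0.1373]]
top -0.053 bar 50 [[-0.16, -0.0645, 0.0822], [-0.1318, -0.0447, 0.0847], [-0.1012, -0.0412, 0.088]]
```

```bash
python3 -m crank '0 .003 0 0 0 0 0;0 .003 0 0 0 0 0;0 .003 0 0 0 0 0;0 .003 0 0 0 0 0;0 .003 0 0 0 0 0;0 .002 0 0 0 0 0;0 .001 0 0 0 0 0;0 .001 0 0 0 0 0'
python3 t.py|head -1
python3 -m crank '0 .001 0 0 0 0 0;0 .001 0 0 0 0 0;0 .001 0 0 0 0 0;0 .001 0 0 0 0 0;0 0 0 0 0 0 0;0 0 0 0 0 0 0;0 0 0 0 0 0 0;0 0 0 0 0 0 0'
python3 t.py|head -1
python3 red.py|grep -e -0.053
```

```text
clock: 18.75
position: [0.5762, -0.0638, 0.131]
tool_rot: [3.142, 0.0, -0.234]
force: [-4.2, 0.8, 2.6]
grip_width: 0.0001
finger_force: 2.4
rack-frame TCP [-0.0088 -0.0548  0.131 ] tip z 0.112 F rack [-4.24 -0.14  2.61] t 18.75 w 5.455495728394938e-05 R err [-0.    0.01 -0.04]
clock: 19.42
position: [0.5797, -0.0646, 0.1309]
tool_rot: [3.142, 0.001, -0.234]
force: [-5.4, 1.6, 1.8]
grip_width: 0.0001
finger_force: 2.9
rack-frame TCP [-0.0052 -0.0548  0.1309] tip z 0.1119 F rack [-5.58  0.3   1.81] t 19.4167 w 8.185787151782283e-05 R err [-0.    0.04 -0.03]
wrist -0.053 bar 529 [[-0.1027, -0.0577, 0.0865], [-0.0936, -0.0545, 0.0871], [-0.0829, -0.0517, 0.0878]]
wrist -0.053 tray rim x,y range [[0.0078, -0.0914, 0.1253], [0.0968, -0.0163, 0.2556]]
top -0.053 bar 170 [[-0.1568, -0.0641, 0.0828], [-0.0994, -0.0512, 0.0851], [-0.0861, -0.0418, 0.0883]]
```

```bash
python3 -m crank '0 .0005 0 0 0 0 0;0 .0005 0 0 0 0 0;0 .0005 0 0 0 0 0;0 .0005 0 0 0 0 0;0 0 0 0 0 0 0;0 0 0 0 0 0 0;0 0 0 0 0 0 0;0 0 0 0 0 0 0'
python3 t.py|head -1
python3 red.py|grep -e -0.053
```

```text
clock: 20.18
position: [0.5815, -0.065, 0.1306]
tool_rot: [3.142, 0.001, -0.234]
force: [-4.9, 1.4, -1.7]
grip_width: -0.0001
finger_force: 2.6
rack-frame TCP [-0.0034 -0.0548  0.1306] tip z 0.1116 F rack [-5.11  0.17 -1.71] t 20.1833 w -0.00012461533620147664 R err [-0.01  0.06 -0.03]
wrist -0.053 teeth 11 [[-0.0094, -0.053, 0.1574], [-0.0089, -0.053, 0.1585], [-0.0071, -0.0527, 0.1592]]
wrist -0.053 bar 371 [[-0.0941, -0.0581, 0.0929], [-0.0884, -0.0544, 0.0935], [-0.0819, -0.0513, 0.0942]]
wrist -0.053 tray rim x,y range [[0.0096, -0.0913, 0.1253], [0.0985, -0.0162, 0.2553]]
top -0.053 bar 182 [[-0.1491, -0.0639, 0.0889], [-0.0979, -0.0518, 0.0916], [-0.0845, -0.0418, 0.0945]]
```

The right latch has snapped up (bar 0.085 → 0.092). I'll back off and move to the left lane.

```bash
python3 -m crank '0 -.003 0 0 0 0 0;0 -.007 0 0 0 0 0;0 -.010 0 -.004 0 0 0;0 -.010 0 -.012 0 0 0;0 -.010 0 -.016 0 0 0;0 -.010 0 -.016 0 0 0;0 -.010 0 -.008 0 0 0;0 -.010 0 0 0 0 0'
python3 -m crank '0 -.008 -.013 0 0 0 0;0 -.008 -.0135 0 0 0 0;0 -.008 -.0135 0 0 0 0;0 -.008 -.0135 0 0 0 0;0 -.008 -.0135 0 0 0 0;0 -.008 -.0135 0 0 0 0;0 -.008 -.0135 0 0 0 0;0 -.006 -.0125 0 0 0 0'
python3 -m crank '0 0 0 .006 0 0 0;0 0 0 .012 0 0 0;0 0 0 .014 0 0 0;0 0 0 .014 0 0 0;0 0 0 .010 0 0 0;0 0 0 .008 0 0 0;0 0 0 0 0 0 0;0 0 0 0 0 0 0'
python3 t.py|head -1
python3 red.py
```

```text
clock: 20.95
position: [0.5137, -0.0487, 0.189]
tool_rot: [-3.141, -0.003, -0.235]
force: [0.4, 0.0, 0.4]
grip_width: -0.0001
finger_force: 0.0
clock: 21.62
position: [0.4771, 0.0699, 0.1867]
tool_rot: [3.142, 0.0, -0.234]
force: [0.7, -0.3, -0.0]
grip_width: 0.0
finger_force: 0.0
clock: 22.28
position: [0.4781, 0.069, 0.1228]
tool_rot: [3.141, 0.001, -0.235]
force: [0.6, 0.4, 0.2]
grip_width: -0.0001
finger_force: 0.0
rack-frame TCP [-0.135   0.0516  0.1228] tip z 0.1038 F rack [0.45 0.5  0.24] t 22.2833 w -8.896964414615503e-05 R err [-0.02  0.03 -0.04]
wrist -0.053 bar 5372 [[-0.1379, -0.0631, 0.0928], [-0.0966, -0.0507, 0.0938], [-0.0832, -0.0413, 0.0946]]
wrist 0.053 bar 332 [[-0.1345, 0.04, 0.0932], [-0.1253, 0.0413, 0.094], [-0.1172, 0.0645, 0.0947]]
wrist 0.053 tray rim x,y range [[-0.0961, 0.0147, 0.1349], [-0.0273, 0.0898, 0.248]]
top -0.053 teeth 142 [[-0.0071, -0.0762, 0.0903], [0.0006, -0.0535, 0.0928], [0.0053, -0.0317, 0.0955]]
top -0.053 bar 176 [[-0.1386, -0.0644, 0.0892], [-0.0978, -0.0536, 0.0915], [-0.0836, -0.0426, 0.0938]]
top -0.053 tray rim x,y range [[0.0063, -0.0901, 0.1254], [0.0963, -0.0142, 0.1379]]
top 0.053 teeth 94 [[-0.0005, 0.028, 0.0913], [0.0026, 0.0525, 0.0942], [0.0056, 0.0774, 0.0961]]
top 0.053 bar 26 [[-0.1291, 0.0131, 1.0873], [-0.1291, 0.0131, 1.0873], [-0.1291, 0.0131, 1.0873]]
top 0.053 tray rim x,y range [[-0.1291, 0.0131, 0.1261], [-0.0083, 0.0902, 1.0873]]
```

```bash
python3 -m crank '0 0 0 .002 0 0 0;0 0 0 .002 0 0 0;0 0 0 .002 0 0 0;0 0 0 .002 0 0 0;0 0 0 .002 0 0 0;0 0 0 .002 0 0 0;0 0 0 .001 0 0 0;0 0 0 0 0 0 0'
python3 t.py|head -1
python3 -m crank '0 0 0 .001 0 0 0;0 0 0 .001 0 0 0;0 0 0 .001 0 0 0;0 0 0 .001 0 0 0;0 0 0 .001 0 0 0;0 0 0 .001 0 0 0;0 0 0 .001 0 0 0;0 0 0 0 0 0 0'
python3 t.py|head -1
python3 -m crank '0 0 0 .001 0 0 0;0 0 0 .001 0 0 0;0 0 0 .001 0 0 0;0 0 0 0 0 0 0;0 0 0 0 0 0 0;0 0 0 0 0 0 0;0 0 0 0 0 0 0;0 0 0 0 0 0 0'
python3 t.py|head -1
python3 red.py|grep teeth
```

```text
clock: 23.05
position: [0.4783, 0.0692, 0.1098]
tool_rot: [3.142, 0.0, -0.234]
force: [0.5, 0.1, 2.3]
grip_width: -0.0002
finger_force: 1.1
rack-frame TCP [-0.1348  0.0518  0.1098] tip z 0.0908 F rack [0.44 0.19 2.32] t 23.05 w -0.00020988333205626729 R err [-0.    0.01 -0.03]
clock: 23.72
position: [0.4784, 0.0691, 0.1029]
tool_rot: [3.142, -0.0, -0.234]
force: [-0.2, 0.2, 4.3]
grip_width: -0.0001
finger_force: 1.9
rack-frame TCP [-0.1348  0.0518  0.1029] tip z 0.0839 F rack [-0.25  0.18  4.25] t 23.7167 w -0.00011390969323168577 R err [-0.   -0.   -0.04]
clock: 24.38
position: [0.4784, 0.0691, 0.1]
tool_rot: [-3.142, -0.0, -0.235]
force: [0.4, -0.1, 4.8]
grip_width: -0.0002
finger_force: 2.2
rack-frame TCP [-0.1348  0.0517  0.1   ] tip z 0.081 F rack [ 0.41 -0.04  4.75] t 24.3833 w -0.00016342821554267878 R err [ 0.   -0.   -0.04]
top -0.053 teeth 142 [[-0.0065, -0.0762, 0.0904], [0.0008, -0.0531, 0.093], [0.0052, -0.0317, 0.0955]]
top 0.053 teeth 85 [[0.0001, 0.0282, 0.0827], [0.0027, 0.0532, 0.0853], [0.0055, 0.0776, 0.0873]]
```

```bash
python3 -m crank '0 0 0 .0005 0 0 0;0 0 0 .0005 0 0 0;0 0 0 .0005 0 0 0;0 0 0 .0005 0 0 0;0 0 0 0 0 0 0;0 0 0 0 0 0 0;0 0 0 0 0 0 0;0 0 0 0 0 0 0'
python3 t.py|head -1
python3 -m crank '0 0 0 .0005 0 0 0;0 0 0 .0005 0 0 0;0 0 0 0 0 0 0;0 0 0 0 0 0 0;0 0 0 0 0 0 0;0 0 0 0 0 0 0;0 0 0 0 0 0 0;0 0 0 0 0 0 0'
python3 t.py|head -1
python3 red.py|grep teeth
```

```text
clock: 25.15
position: [0.4784, 0.0691, 0.098]
tool_rot: [-3.142, -0.0, -0.234]
force: [-0.1, 0.1, 5.8]
grip_width: -0.0001
finger_force: 2.4
rack-frame TCP [-0.1348  0.0518  0.098 ] tip z 0.079 F rack [-0.14  0.07  5.76] t 25.15 w -8.859062299947704e-05 R err [ 0.   -0.   -0.04]
clock: 25.82
position: [0.4784, 0.0691, 0.0971]
tool_rot: [-3.142, -0.0, -0.234]
force: [0.8, -0.7, 6.7]
grip_width: 0.0001
finger_force: 3.0
rack-frame TCP [-0.1348  0.0518  0.0971] tip z 0.0781 F rack [ 0.95 -0.46  6.67] t 25.8167 w 5.2602835882396417e-05 R err [ 0.01 -0.01 -0.03]
top -0.053 teeth 141 [[-0.0068, -0.0753, 0.0902], [0.0008, -0.0533, 0.0929], [0.0052, -0.0315, 0.0956]]
top 0.053 teeth 83 [[0.0001, 0.0282, 0.0812], [0.0028, 0.0526, 0.0829], [0.0057, 0.078, 0.0858]]
```

Left latch bottomed. I'll slide it the same way as the right one.

```bash
python3 -m crank '0 .002 0 .0006 0 0 0;0 .002 0 0 0 0 0;0 .002 0 0 0 0 0;0 .002 0 0 0 0 0;0 .002 0 0 0 0 0;0 .002 0 0 0 0 0;0 .002 0 0 0 0 0;0 0 0 0 0 0 0'
python3 t.py|head -1
python3 red.py|grep 0.053
```

```text
clock: 26.58
position: [0.4912, 0.0659, 0.0962]
tool_rot: [3.141, 0.002, -0.234]
force: [-4.5, 0.5, 8.1]
grip_width: -0.0
finger_force: 4.5
rack-frame TCP [-0.1216  0.0517  0.0962] tip z 0.0772 F rack [-4.54 -0.55  8.1 ] t 26.5833 w -3.910024210163715e-05 R err [-0.04  0.11 -0.02]
wrist -0.053 bar 4974 [[-0.1415, -0.0562, 0.0924], [-0.0988, -0.0466, 0.0933], [-0.084, -0.0412, 0.0941]]
wrist 0.053 tray rim x,y range [[-0.0964, 0.0145, 0.1346], [-0.0195, 0.0896, 0.2208]]
top -0.053 teeth 141 [[-0.0065, -0.0762, 0.0899], [0.0008, -0.0535, 0.0926], [0.0054, -0.0317, 0.0952]]
top -0.053 bar 164 [[-0.1141, -0.0644, 0.089], [-0.0967, -0.0537, 0.0915], [-0.0835, -0.0427, 0.0939]]
top -0.053 tray rim x,y range [[0.0063, -0.09, 0.1255], [0.0966, -0.0141, 0.139]]
top 0.053 teeth 83 [[0.0001, 0.0281, 0.0809], [0.0029, 0.0525, 0.0835], [0.0053, 0.078, 0.0855]]
top 0.053 bar 32 [[-0.1291, 0.0131, 1.0873], [-0.1291, 0.0131, 1.0873], [-0.1291, 0.0131, 1.0873]]
top 0.053 tray rim x,y range [[-0.1291, 0.0131, 0.1256], [-0.0082, 0.0903, 1.0873]]
```

```bash
python3 -m crank '0 .0015 0 0 0 0 0;0 .0015 0 0 0 0 0;0 .0015 0 0 0 0 0;0 .0015 0 0 0 0 0;0 .0015 0 0 0 0 0;0 .0015 0 0 0 0 0;0 .0015 0 0 0 0 0;0 0 0 0 0 0 0'
python3 t.py|head -1
python3 red.py|grep 0.053|grep -v bar
python3 -m crank '0 .0015 0 0 0 0 0;0 .0015 0 0 0 0 0;0 .0015 0 0 0 0 0;0 .0015 0 0 0 0 0;0 .0015 0 0 0 0 0;0 .0015 0 0 0 0 0;0 .0015 0 0 0 0 0;0 0 0 0 0 0 0'
python3 t.py|head -1
python3 red.py|grep 0.053|grep -v bar
```

```text
clock: 27.35
position: [0.501, 0.0635, 0.0962]
tool_rot: [3.141, 0.002, -0.234]
force: [-7.1, 1.4, 9.7]
grip_width: 0.0001
finger_force: 5.4
rack-frame TCP [-0.1115  0.0516  0.0962] tip z 0.0772 F rack [-7.23 -0.32  9.7 ] t 27.35 w 0.0001083456074197942 R err [-0.05  0.14 -0.02]
wrist 0.053 tray rim x,y range [[-0.0963, 0.0146, 0.1346], [-0.0086, 0.0896, 0.2207]]
top -0.053 teeth 143 [[-0.0071, -0.0761, 0.0901], [0.0009, -0.0534, 0.0928], [0.0052, -0.0316, 0.095]]
top -0.053 tray rim x,y range [[0.0063, -0.0901, 0.1256], [0.0965, -0.0141, 0.1372]]
top 0.053 teeth 60 [[0.0002, 0.0263, 0.0804], [0.0031, 0.0434, 0.0829], [0.0054, 0.0793, 0.0853]]
top 0.053 tray rim x,y range [[-0.1291, 0.0131, 0.1262], [-0.0084, 0.0901, 1.0873]]
clock: 28.12
position: [0.5108, 0.0612, 0.0961]
tool_rot: [3.141, 0.003, -0.234]
force: [-10.0, 2.0, 13.8]
grip_width: 0.0
finger_force: 6.6
rack-frame TCP [-0.1014  0.0516  0.0961] tip z 0.0771 F rack [-10.21  -0.42  13.78] t 28.1167 w 4.00388689756624e-05 R err [-0.06  0.19 -0.01]
wrist -0.053 teeth 1673 [[-0.0002, -0.0353, 0.0946], [0.003, -0.0294, 0.0956], [0.0063, -0.0236, 0.0965]]
wrist 0.053 tray rim x,y range [[-0.0862, 0.0145, 0.1346], [0.0014, 0.0896, 0.2206]]
top -0.053 teeth 139 [[-0.0066, -0.0764, 0.0898], [0.0007, -0.053, 0.0928], [0.0052, -0.0315, 0.0955]]
top -0.053 tray rim x,y range [[0.0063, -0.0901, 0.1252], [0.0963, -0.0142, 0.1375]]
top 0.053 tray rim x,y range [[-0.1291, 0.0131, 0.1262], [0.0018, 0.0899, 1.0873]]
```

```bash
python3 -m crank '0 .002 0 -.0003 0 0 0;0 .002 0 -.0003 0 0 0;0 .002 0 0 0 0 0;0 .002 0 0 0 0 0;0 .002 0 0 0 0 0;0 .002 0 0 0 0 0;0 .002 0 0 0 0 0;0 0 0 0 0 0 0'
python3 t.py|head -1
python3 red.py|grep 0.053|grep -v bar
```

```text
clock: 28.88
position: [0.5243, 0.058, 0.0967]
tool_rot: [3.141, 0.003, -0.234]
force: [-11.2, 2.3, 14.1]
grip_width: -0.0002
finger_force: 7.8
rack-frame TCP [-0.0875  0.0517  0.0967] tip z 0.0777 F rack [-11.45  -0.37  14.12] t 28.8833 w -0.00019922413707395339 R err [-0.06  0.2  -0.01]
wrist -0.053 teeth 2194 [[-0.0059, -0.0421, 0.0932], [0.0025, -0.0334, 0.0955], [0.0063, -0.0243, 0.0964]]
wrist -0.053 tray rim x,y range [[0.0089, -0.0159, 0.1256], [0.0112, -0.0151, 0.126]]
wrist 0.053 teeth 55 [[-0.0012, 0.0519, 0.2212], [-0.0012, 0.0519, 0.2212], [-0.0012, 0.0519, 0.2212]]
wrist 0.053 tray rim x,y range [[-0.0723, 0.0146, 0.1346], [0.0155, 0.0896, 0.2212]]
top -0.053 teeth 142 [[-0.0069, -0.076, 0.0904], [0.0007, -0.0533, 0.0926], [0.0054, -0.0317, 0.0955]]
top -0.053 tray rim x,y range [[0.0064, -0.0901, 0.1256], [0.0963, -0.0141, 0.1379]]
top 0.053 tray rim x,y range [[-0.1291, 0.0131, 0.1259], [0.0158, 0.0903, 1.0873]]
```

Over the teeth. Next: lift, then push up to just short of the bumper.

```bash
python3 -m crank '0 -.002 0 -.003 0 0 0;0 -.003 0 -.004 0 0 0;0 -.002 0 -.006 0 0 0;0 0 0 -.008 0 0 0;0 0 0 -.008 0 0 0;0 0 0 -.005 0 0 0;0 0 0 0 0 0 0;0 0 0 0 0 0 0'
python3 red.py|grep "p 0.053 tray"
python3 -m crank '0 .003 0 0 0 0 0;0 .003 0 0 0 0 0;0 .003 0 0 0 0 0;0 .003 0 0 0 0 0;0 .003 0 0 0 0 0;0 .003 0 0 0 0 0;0 .003 0 0 0 0 0;0 .003 0 0 0 0 0'
python3 -m crank '0 .003 0 0 0 0 0;0 .003 0 0 0 0 0;0 .003 0 0 0 0 0;0 .003 0 0 0 0 0;0 .003 0 0 0 0 0;0 .003 0 0 0 0 0;0 .003 0 0 0 0 0;0 .003 0 0 0 0 0'
python3 -m crank '0 .003 0 0 0 0 0;0 .003 0 0 0 0 0;0 .003 0 0 0 0 0;0 .003 0 0 0 0 0;0 .003 0 0 0 0 0;0 .002 0 0 0 0 0;0 0 0 0 0 0 0;0 0 0 0 0 0 0'
python3 t.py|head -1
python3 red.py|grep 0.053
```

```text
clock: 29.65
position: [0.5194, 0.0593, 0.1313]
tool_rot: [-3.141, -0.001, -0.235]
force: [-0.2, 0.6, 0.7]
grip_width: -0.0
finger_force: 0.0
top 0.053 tray rim x,y range [[-0.1291, 0.0131, 0.1284], [0.0145, 0.0902, 1.0873]]
clock: 30.42
position: [0.5428, 0.0537, 0.131]
tool_rot: [3.142, 0.0, -0.235]
force: [-2.6, 0.6, 1.1]
grip_width: 0.0002
finger_force: 1.3
clock: 31.08
position: [0.5661, 0.0482, 0.131]
tool_rot: [-3.142, 0.0, -0.234]
force: [-3.9, 0.9, 1.5]
grip_width: -0.0001
finger_force: 1.7
clock: 31.75
position: [0.5827, 0.0441, 0.131]
tool_rot: [-3.141, -0.001, -0.235]
force: [0.7, 0.3, -1.0]
grip_width: 0.0002
finger_force: 0.0
rack-frame TCP [-0.0275  0.0516  0.131 ] tip z 0.112 F rack [ 0.64  0.49 -0.95] t 31.75 w 0.00015192511945386528 R err [ 0.01 -0.04 -0.05]
wrist -0.053 teeth 28 [[0.0001, -0.0245, 0.0947], [0.0008, -0.0233, 0.0952], [0.0017, -0.0227, 0.0963]]
wrist -0.053 bar 1714 [[-0.1007, -0.0639, 0.0928], [-0.0903, -0.0552, 0.0936], [-0.082, -0.0436, 0.0942]]
wrist -0.053 tray rim x,y range [[0.008, -0.0513, 0.1255], [0.0817, -0.0151, 0.1374]]
wrist 0.053 bar 196 [[-0.1063, 0.0494, 0.0862], [-0.1018, 0.0517, 0.0869], [-0.0968, 0.0541, 0.0876]]
wrist 0.053 tray rim x,y range [[-0.014, 0.0147, 0.1347], [0.0749, 0.0896, 0.2558]]
top -0.053 teeth 78 [[-0.0058, -0.0799, 0.0898], [0.0009, -0.0632, 0.093], [0.0056, -0.0535, 0.0951]]
top -0.053 tray rim x,y range [[0.0063, -0.09, 0.1255], [0.0968, -0.0142, 0.1383]]
top 0.053 bar 33 [[-0.1291, 0.0131, 1.0873], [-0.1291, 0.0131, 1.0873], [-0.1291, 0.0131, 1.0873]]
top 0.053 tray rim x,y range [[-0.1291, 0.0131, 1.0873], [-0.1291, 0.0131, 1.0873]]
```

Identical to the right lane, so I'll make the same final push.

```bash
python3 -m crank '0 .003 0 0 0 0 0;0 .003 0 0 0 0 0;0 .003 0 0 0 0 0;0 .003 0 0 0 0 0;0 .003 0 0 0 0 0;0 .002 0 0 0 0 0;0 .001 0 0 0 0 0;0 .001 0 0 0 0 0'
python3 -m crank '0 .001 0 0 0 0 0;0 .001 0 0 0 0 0;0 .001 0 0 0 0 0;0 .001 0 0 0 0 0;0 .0005 0 0 0 0 0;0 .0005 0 0 0 0 0;0 0 0 0 0 0 0;0 0 0 0 0 0 0'
python3 t.py|head -1
python3 -m crank '0 .0005 0 0 0 0 0;0 .0005 0 0 0 0 0;0 0 0 0 0 0 0;0 0 0 0 0 0 0;0 0 0 0 0 0 0;0 0 0 0 0 0 0;0 0 0 0 0 0 0;0 0 0 0 0 0 0'
python3 t.py|head -1
python3 red.py|grep "t 0.053"
```

```text
clock: 32.52
position: [0.6009, 0.0398, 0.1309]
tool_rot: [3.142, 0.0, -0.234]
force: [-5.0, 0.5, 2.9]
grip_width: -0.0
finger_force: 2.5
clock: 33.18
position: [0.6053, 0.0388, 0.1309]
tool_rot: [3.142, 0.001, -0.234]
force: [-6.2, 1.9, 3.2]
grip_width: -0.0002
finger_force: 3.5
rack-frame TCP [-0.0043  0.0518  0.1309] tip z 0.1119 F rack [-6.42  0.41  3.17] t 33.1833 w -0.00021470944796074081 R err [-0.    0.05 -0.03]
clock: 33.85
position: [0.6063, 0.0386, 0.1307]
tool_rot: [3.141, 0.001, -0.234]
force: [-5.1, 2.2, -1.7]
grip_width: 0.0001
finger_force: 2.6
rack-frame TCP [-0.0033  0.0518  0.1307] tip z 0.1117 F rack [-5.42  0.93 -1.74] t 33.85 w 0.00014594794827172566 R err [-0.01  0.05 -0.02]
wrist 0.053 bar 369 [[-0.0934, 0.0483, 0.0931], [-0.088, 0.052, 0.0938], [-0.0818, 0.0551, 0.0944]]
wrist 0.053 tray rim x,y range [[0.0097, 0.0147, 0.1347], [0.0986, 0.0897, 0.2553]]
```

Snapped up here too. Back off, retreat upward and check.

```bash
python3 -m crank '0 -.003 0 0 0 0 0;0 -.007 0 0 0 0 0;0 -.010 0 -.004 0 0 0;0 -.010 0 -.012 0 0 0;0 -.012 0 -.020 0 0 0;0 -.015 0 -.025 0 0 0;0 -.018 0 -.025 0 0 0;0 -.018 0 -.02 0 0 0' >/dev/null
python3 -m crank '0 -.015 0 -.015 0 0 0;0 -.015 0 -.01 0 0 0;0 -.01 0 0 0 0 0;0 0 0 0 0 0 0;0 0 0 0 0 0 0;0 0 0 0 0 0 0;0 0 0 0 0 0 0;0 0 0 0 0 0 0'
python3 red.py w9 wrist
```

```text
clock: 35.28
position: [0.4776, 0.0692, 0.2614]
tool_rot: [3.141, 0.001, -0.235]
force: [0.3, 0.3, -0.5]
grip_width: 0.0002
finger_force: 0.0
wrist -0.053 teeth 2010 [[-0.0068, -0.0755, 0.093], [0.0012, -0.0534, 0.0952], [0.0059, -0.0309, 0.0965]]
wrist -0.053 bar 1701 [[-0.1429, -0.0637, 0.0925], [-0.0974, -0.0518, 0.0935], [-0.0832, -0.0419, 0.0944]]
wrist 0.053 teeth 1982 [[-0.0068, 0.03, 0.0933], [0.0013, 0.0519, 0.0952], [0.0059, 0.0742, 0.0965]]
wrist 0.053 bar 1732 [[-0.1446, 0.0407, 0.0929], [-0.0977, 0.0519, 0.0938], [-0.0832, 0.0634, 0.0948]]
top -0.053 teeth 142 [[-0.0065, -0.0761, 0.0899], [0.0006, -0.0536, 0.0929], [0.0053, -0.0318, 0.0956]]
top -0.053 bar 166 [[-0.1187, -0.0641, 0.0888], [-0.0969, -0.054, 0.0916], [-0.0836, -0.0428, 0.0937]]
top -0.053 tray rim x,y range [[0.0064, -0.09, 0.1253], [0.0964, -0.0141, 0.138]]
top 0.053 teeth 108 [[-0.0049, 0.0289, 0.0904], [0.0018, 0.0477, 0.093], [0.0055, 0.076, 0.096]]
top 0.053 bar 18 [[-0.1291, 0.0131, 1.0873], [-0.1291, 0.0131, 1.0873], [-0.1291, 0.0131, 1.0873]]
top 0.053 tray rim x,y range [[-0.1291, 0.0131, 0.1259], [0.0961, 0.0906, 1.0873]]
```

View pics/w9.png

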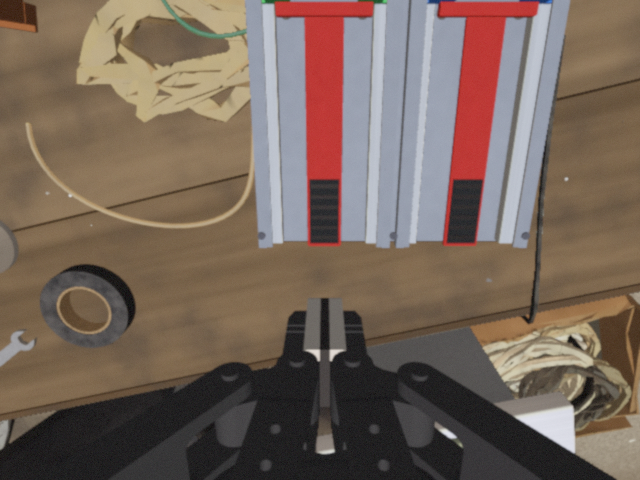

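Both latches are up (teeth bars at (323,9) and (488,9)) with the trays behind them, and the robot is clear. Handing in.

```bash
python3 -c "
from workcell import bot
print(bot.job_done())"
```

```text
the job is handed in; nothing more can be done
None
```

Both trays are at the closed ends with their latches snapped up behind them, and I handed the job in at about 35 s; it returned no verdict, and I did not look at the plugs and bolts again after the final push.

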